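# Roll a washing-machine pulley into the inspection stand and nip it

### The job

Roll the upright drive pulley along the bench on its rim, over the little ramp and into the seat of the inspection stand; let it truly roll (do not skid or lift it, so its balance weight, now on top, comes round to the underside) and never let it fall over or shove it hard. Then slide the jaw by its black post until it nips the pulley squarely against the fixed cheek, pressing firmly for a moment but not forcing it, and let go, leaving the other things on the bench alone.

Things in the scene. Friction and masses are not known exactly. Their poses are not given: they have to be found in the camera images.
- pulley: Aluminium grooved belt pulley on its rim: 110 mm diameter, 26 mm wide, about 0.5 kg, steel hub boss 30 mm in diameter sticking out 12 mm from both faces. Origin at its centre, 55 mm above the bench; x axis = axle (y, z turn as it rolls). Starts 150 to 220 mm from the seat, on the stand's -y side. A push on the boss rolls it easily; rubbing the rim hinders it. Over 20 N from the arm is too hard.
- pulley_weight (a point): Small dark steel balance weight, 20 x 11 mm, let into both faces of the pulley near the rim, 45 mm from the axle; the point lies in the middle of the pulley's width. Starts straight above the axle; after true rolling to the seat it is well below it. The pulley's axle starts within 0.02 rad of the stand's x axis, its centre within 3 mm sideways of the stand's y axis.
- stand: Low steel inspection stand fixed to the bench; origin on the bench in the middle of the seat. The pulley rolls in along the stand's +y. Fixed cheek on the +x side: upright plate 34 mm high, inner face at x = +23 mm, from y = -40 to +50 mm. Sliding jaw on the -x side. All but the jaw's post is lower than 35 mm, below the seated pulley's boss (underside 40 mm up).
- seat (a point): Middle of the seat, on the bench (same place and axes as the stand). A ramp across the lane rises from the bench at y = -45 mm to a crest 3.5 mm high at y = -20 mm, then drops to the bench; a stop bar 12 mm high has its near face at y = +34.5 mm. Between crest and bar the pulley stands on the bench, centre at y = 0 within 1 mm.
- jaw: Sliding jaw; its steel face block is 15 x 44 x 31 mm, top 34 mm up. Origin at bench level under the middle of the pressing face, which looks to the stand's +x. Slides along stand x from -45 mm (open) to +10 mm; starts at -45 to -33 mm. With the pulley nipped against the cheek, the pulley's centre is at stand x = +10 mm and this origin at -3 mm. Must bear on the pulley with over 6 N for a moment; over 25 N is forcing it.
- jaw_grip (a point): Point on the axis of the jaw's upright black round post, 58 mm above the bench; post 16 mm in diameter, free from 15 to 80 mm above the bench, 90 mm behind the pressing face. It moves with the jaw. Sliding the jaw takes about 4 N and it stays where left; pushing the seated pulley sideways to the cheek takes 2 to 6 N more.
- wrench: Bystander, to be left alone: open-end wrench, 190 mm long, lying flat.
- bearing: Bystander, to be left alone: steel ball-bearing ring, 52 mm across, 15 mm high, lying flat.
- screwdriver: Bystander, to be left alone: screwdriver, 200 mm long, lying flat.
- grease: Bystander, to be left alone: round grease tub, 72 mm across, 65 mm high.
- hammer: Bystander, to be left alone: hammer, 260 mm long, lying flat.
- collar: Bystander, to be left alone: dark steel collar ring, 38 mm across, 12 mm high.
- bitbox: Bystander, to be left alone: small cardboard box, 70 x 110 x 35 mm.
Mind the look-alikes: they are no part of the job. Of the things shaped like the pulley, the aluminium one is meant.

How it is judged:
By the outcome, as a careful person would: the job done as asked, in the order asked, and still so for the second after the job is handed in, with the robot touching nothing.
It also fails if it takes over 72 s, if anything falls off the work surface, if the arm or the gripper's body presses on something with over 40 N, if the wrist force passes 120 N, or if a joint passes its speed limit or range.

### The arm

A 6-joint arm with a two-finger parallel gripper is mounted at the origin on the work surface. World frame = base frame: x ahead of the robot, y to its left, z up, the work surface at z = 0. Lengths are in m, angles in rad, forces in N, time in s.
With the tool pointing down it reaches from about 0.4 to 0.825 m from the base axis. Payload 7 kg.
Tool frame: the origin (TCP) lies at the very end of the fingers, on their centre line; the grasp point (between the pads) lies 19 mm behind it; z points along the fingers, y is the line along which they close (so a half turn about z gives the same grasp; the last joint's range is limited). The gripper opens to 88 mm and grips with 3 to 60 N. Pads are 19 mm wide; open, the fingers measure 130 mm over their backs; the gripper's body (78 mm by 193 mm) begins 47 mm behind the grasp point.
Start: joints at [-0.895, 0.359, 0.012, 0, -1.224, -0.288], TCP at [0.255, -0.625, 0.227] pointing down, gripper open.
Joint ranges: [-3.07, 3.07], [-1.43, 2.12], [-1.02, 1.25], [-3.03, 1.67], [-3.05, -0], [-3.03, 3.03]. Speed limits (rad/s): [2.39, 2.39, 3.01, 3.14, 3.14, 3.14].

### API

Orientations are given as [roll, pitch, yaw] about the fixed x, y, z axes, in that order (R = Rz(yaw) Ry(pitch) Rx(roll)).
In Python, from station import arm gives the robot as it stands.
- The arm moves only by the tool step_arm, never from a script. Its argument "rows" is a list of rows, each a list of 5 numbers: the shift along the world's x, y, z in m, then the turn about the world's z in rad, then the finger opening in m, from 0 to 0.0876. In form: [[x, y, z, spin, gripper], ...]. A call has 1 to 20 rows; each row is the pose to reach, as a shift and turn from the pose commanded when the call began; what a row does not reach only later rows make up. A row lasts 1/10 s, in which the tool goes at most 50 mm and 8.59 degrees, less where a joint would pass 70% of its speed; a pose out of reach is approached as far as the arm can. A call with a gripper value outside its range is refused whole. The fingers move at their own pace and stop on an object; "newtons" is the grip in N (left out, the last holds). Time passes only in rows, so rows that repeat a pose let the fingers close. It gives the time, the measured TCP pose, the force, the opening and the grip force at its end, in the units of the state.
- arm.get_state(): the state, without advancing time (a new reading comes with each control period).
- arm.grab_frame(name): name is "scene" or "top" or "wrist"; returns a dict with "color" (400x640x3 uint8, blue, green, red), "vfov" (degrees; the focal length in pixels is half the picture's height over the tangent of half this angle, whatever the lens; pixels are square), "cx", "cy" (the principal point, pixels), "rvec" (rotation vector, rad) and "tvec" (3), from world to camera coordinates, as OpenCV has them. Camera axes: x right, y down, z forward; pixel columns grow to the right and rows downward; lengths in m; the calibration is good to about 2 mm. A picture is of the moment at which its call begins. There is no depth.
- arm.job_done(): hands the job in; it is judged then, once.
The state is a dict: "t": time; "q": joint angles; "qd": joint speeds; "joint_efforts": joint torques, N m; "eef_pos": TCP position; "ee_rot": TCP orientation; "force": force on the tool from outside, world axes, zero at the start; "moment": the same for the moment, N m; "width": finger opening in m; "gripper_force": force on a finger pad.
Only numpy, scipy, OpenCV 4.12 (cv2) and the standard library are available. Lean on these libraries where they do the work, as an engineer would, in place of code of your own. Each camera call takes 0.05 s, during which the arm holds its last target. There are 200 camera calls.

## Working session

There is one attempt and no reset: what is moved stays moved. The work goes in short steps, Python scripts to look and compute and a tool call to move; the robot and the scene stay as the last step left them, time stands still between calls to the robot, and variables do not carry over. Pictures are saved under pics/ and viewed, at most 12 in all, crops included, and the job is handed in when it is done.

Besides the shell and the picture viewer there is one more tool, called after "Call:" by a JSON object that holds its "api" and its "payload", one argument or row to a line. step_arm: Moves the arm, as the interface text tells. Its arguments: {"type":"object","properties":{"rows":{"type":"array"},"newtons":{"type":"number"}},"required":["rows"]}

```bash
mkdir -p pics
cat > h.py <<'E'
import numpy as np, cv2
from station import arm
def grab(n,fn=None):
    f=arm.grab_frame(n)
    if fn: cv2.imwrite('pics/'+fn,f['color'])
    np.save('pics/'+n+'.npy',f,allow_pickle=True)
    return f
def K(f):
    h=f['color'].shape[0]; F=h/2/np.tan(np.radians(f['vfov'])/2)
    return np.array([[F,0,f['cx']],[0,F,f['cy']],[0,0,1]])
def ray(f,u,v):
    R=cv2.Rodrigues(np.array(f['rvec'],float))[0]; t=np.array(f['tvec'],float).ravel()
    c=-R.T@t; d=R.T@np.linalg.inv(K(f))@[u,v,1]; return c,d
def at(f,u,v,z):
    c,d=ray(f,u,v); return c+d*(z-c[2])/d[2]
def proj(f,p):
    return cv2.projectPoints(np.array(p,float).reshape(-1,3),np.array(f['rvec'],float),np.array(f['tvec'],float),K(f),None)[0].reshape(-1,2)
def load(n): return np.load('pics/'+n+'.npy',allow_pickle=True).item()
E
python3 - <<'E'
from h import *
a=grab('scene');b=grab('top')
cv2.imwrite('pics/a.png',a['color']);cv2.imwrite('pics/b.png',b['color'])
print(arm.get_state())
for f in(a,b):print(ray(f,320,200),f['vfov'],f['cx'],f['cy'])
E
```

```text
{'t': 0.1, 'q': array([-8.94896775e-01,  3.59339568e-01,  1.11524450e-02, -2.99258417e-04,
       -1.22410135e+00, -2.88077384e-01]), 'qd': array([ 0.00081682, -0.00258328,  0.00131117,  0.00227658, -0.00060414,
        0.00083486]), 'joint_efforts': array([-1.59800984e-03, -5.84162879e+01,  2.93750507e+01,  7.01554075e+00,
        1.01540732e-02, -5.22819369e-05]), 'eef_pos': array([ 0.25505973, -0.6244844 ,  0.22570319]), 'ee_rot': array([ 3.14008207e+00, -1.54226435e-04, -2.75387226e+00]), 'force': array([ 0.08625465,  0.18245199, -0.53765456]), 'moment': array([-0.05069077,  0.05310717, -0.05038401]), 'gripper_force': 0.0, 'width': 0.08778925181818421}
(array([1.36680385, 0.42881548, 0.73277153]), array([-0.71780196, -0.4247479 , -0.55201014])) 44.432411329470014 328.4850325428304 196.04018523340815
(array([ 0.24562496, -0.06339183,  1.51883267]), array([ 0.14460401,  0.00328379, -0.98976082])) 47.287704619112816 321.10379964596456 189.36714360503464
```

View pics/a.png

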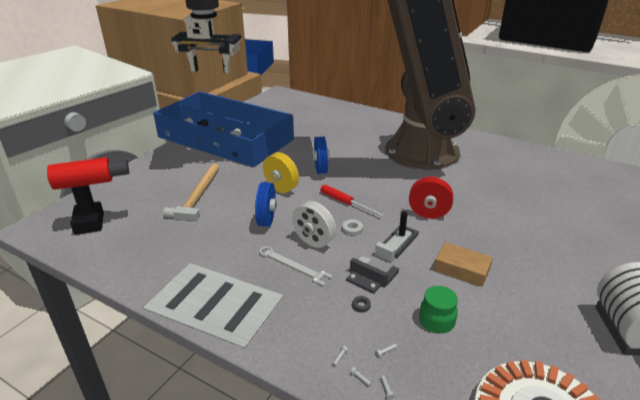

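View pics/b.png

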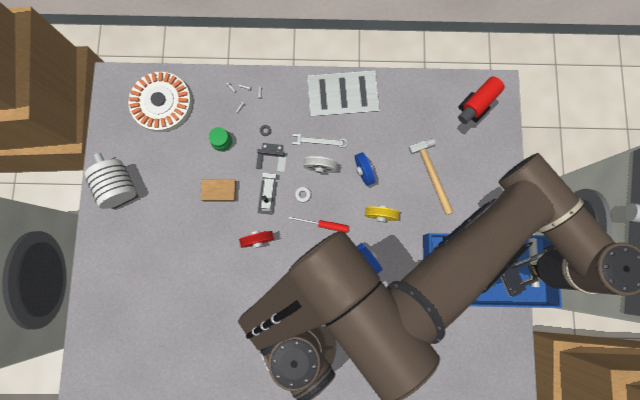

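Run:
```python
from h import *
b=load('top');a=load('scene')
c=b['color'][125:225,235:355]; cv2.imwrite('pics/c.png',cv2.resize(c,None,fx=6,fy=6,interpolation=cv2.INTER_CUBIC)[:600])
c=a['color'][185:300,280:430]; cv2.imwrite('pics/d.png',cv2.resize(c,None,fx=5,fy=5,interpolation=cv2.INTER_CUBIC))
```

```text
(no output)
```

View pics/c.png

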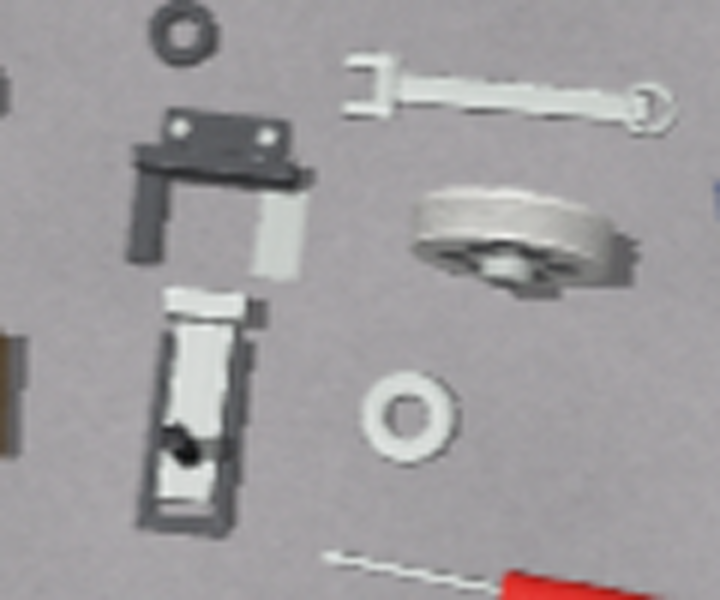

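View pics/d.png

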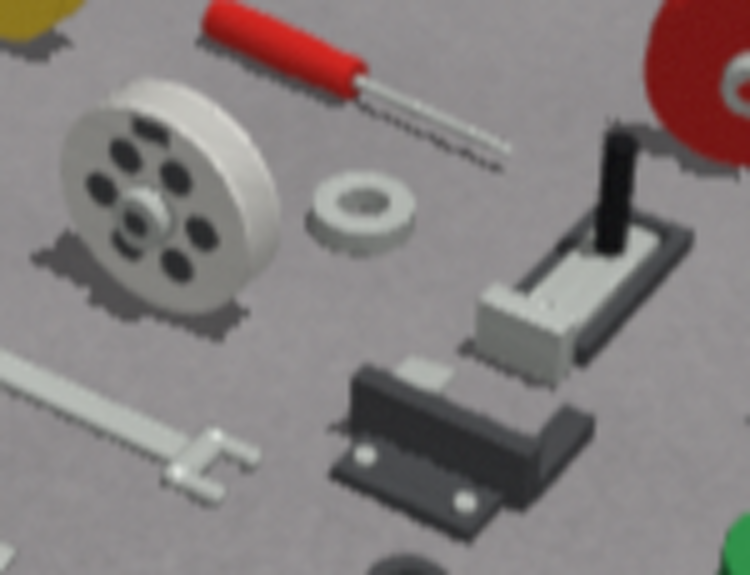

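```bash
cat > fit.py <<'E'
from h import *
from scipy.optimize import least_squares
b=load('top');a=load('scene')
T=lambda x,y:(235+(x-2.5)/6,125+(y-2.5)/6); S=lambda x,y:(280+(x-2)/5,185+(y-2)/5)
at0=at(b,*T(208,225),0); print(at0)
# (frame,pixel,local,usesjaw)  jaw-local x relative to origin
O=[(b,T(165,289),(-.015+.015,.022,.034),1),(b,T(246,292),(0,-.022,.034),1),
(b,T(246,318),(-.015,-.022,.034),1),(b,T(165,314),(-.015,.022,.034),1),
(a,S(480,300),(0,-.022,.034),1),(a,S(568,338),(0,.022,.034),1),(a,S(572,385),(0,.022,.003),1),
(a,S(622,133),(-.09,0,.080),1),(b,T(176,432),(-.09,0,.080),1)]
L=[(b,T(298,278),T(310,192),(None,-.045,0)),(b,T(160,262),T(168,185),(None,.0345,.012))]
def W(p,l,j):
    x,y,th=p[:3]; X=l[0]+(p[3] if j else 0); c,s=np.cos(th),np.sin(th)
    return np.array([x+c*X-s*l[1],y+s*X+c*l[1],l[2]])
def res(p):
    r=[]
    for f,uv,l,j in O: r+=list(proj(f,W(p,l,j))[0]-uv)
    for f,q1,q2,l in L:
        q=proj(f,[W(p,(-.03,l[1],l[2]),0),W(p,(.023,l[1],l[2]),0)]); d=q[1]-q[0]; n=np.array([-d[1],d[0]])/np.linalg.norm(d)
        r+=[n@(np.array(t)-q[0]) for t in(q1,q2)]
    # cheek inner top edge, scene, and end heights
    for f,uv,l in [(a,S(548,440),(.023,.05,.034)),(a,S(372,365),(.023,-.04,.034))]: r+=list(proj(f,W(p,l,0))[0]-uv)
    return np.array(r)
s=least_squares(res,[at0[0],at0[1],-.05,-.04],loss='soft_l1',x_scale=[.01,.01,.1,.01])
print(s.x,np.round(s.fun,1))
p=s.x
# pulley: boss ends
def pw(q,l): c,s_=np.cos(q[2]),np.sin(q[2]); return np.array([q[0]+c*l,q[1]+s_*l,.055])
def rp(q):
    return np.r_[proj(b,pw(q,-.025))[0]-T(506,270),proj(a,pw(q,.025))[0]-S(137,222),(q[2]-p[2])*30]
g=at(b,*T(515,235),.055)
s2=least_squares(rp,[g[0],g[1],p[2]],x_scale=[.01,.01,.1]);q=s2.x
print(q,np.round(s2.fun,2)); c,s_=np.cos(p[2]),np.sin(p[2]); d=q[:2]-p[:2]
print('pulley in stand',c*d[0]+s_*d[1],-s_*d[0]+c*d[1])
# overlay
A=cv2.resize(a['color'][185:300,280:430],None,fx=5,fy=5,interpolation=2); B=cv2.resize(b['color'][125:225,235:355],None,fx=5,fy=5,interpolation=2)
def ln(P):
    for im,f,o in((A,a,(280,185)),(B,b,(235,125))):
        cv2.polylines(im,[np.int32(((proj(f,P)-o)*5+2))],False,(0,0,255),1)
for x,y1,y2,z in[(.023,-.04,.05,.034)]: ln([W(p,(x,y1,0),0),W(p,(x,y1,z),0),W(p,(x,y2,z),0),W(p,(x,y2,0),0)])
ln([W(p,(-.03,-.045,0),0),W(p,(.023,-.045,0),0)]);ln([W(p,(-.03,.0345,.012),0),W(p,(.023,.0345,.012),0)])
ln([W(p,(x,y,.034),1) for x,y in((0,.022),(0,-.022),(-.015,-.022),(-.015,.022),(0,.022))]); ln([W(p,(-.09,0,.015),1),W(p,(-.09,0,.08),1)])
th=np.linspace(0,6.3,60); e=np.array([np.cos(q[2]),np.sin(q[2]),0]);n=np.array([-e[1],e[0],0])
for l,r in((.013,.055),(-.013,.055),(.025,.015),(-.025,.015)): ln([pw(q,l)+r*(np.cos(t)*n+np.sin(t)*np.array([0,0,1])) for t in th])
cv2.imwrite('pics/ov.png',np.vstack([A[:, :740],np.zeros((1,740,3),np.uint8)])[:575,:740]); 
C=np.zeros((600,800,3),np.uint8);h1=cv2.resize(A,(400,307));C[:500,:600]=B;cv2.imwrite('pics/ov2.png',C[:500,:600])
print('post',W(p,(-.09,0,.058),1))
E
python3 fit.py
```

```text
[0.59454211 0.11709597 0.        ]
[ 0.5960332   0.11043637 -0.07199237 -0.04561407] [-0.  -0.6 -0.4  0.1 -0.8  0.2 -0.6 -0.4 -0.2 -0.9 -0.6 -1.5 -2.5 -0.3
 -0.2  0.5 -0.   0.8  0.8  1.2  1.5  1.3  0.  -0.1 -1.1 -0.8]
[ 0.58234891 -0.0543604  -0.07092278] [-0.13  0.78 -0.34  0.68  0.03]
pulley in stand -0.0017949723044383085 -0.165354207097378
post [0.46077041 0.12019112 0.058     ]
```

View pics/ov.png

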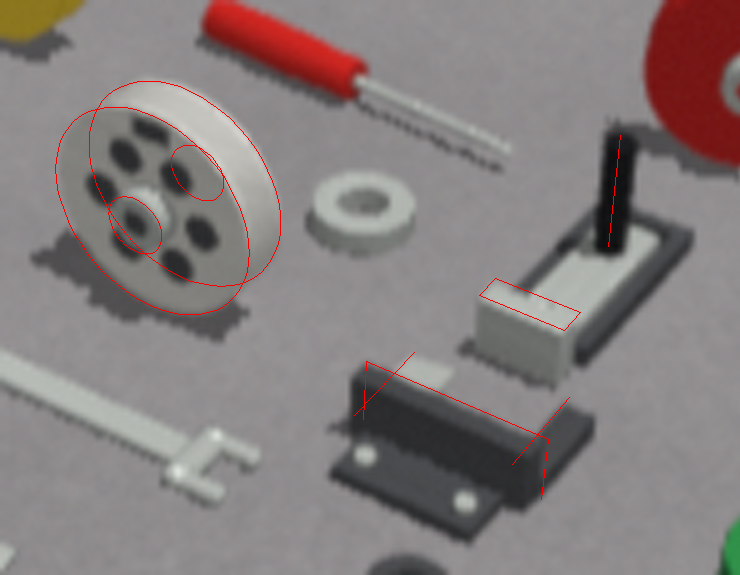

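View pics/ov2.png

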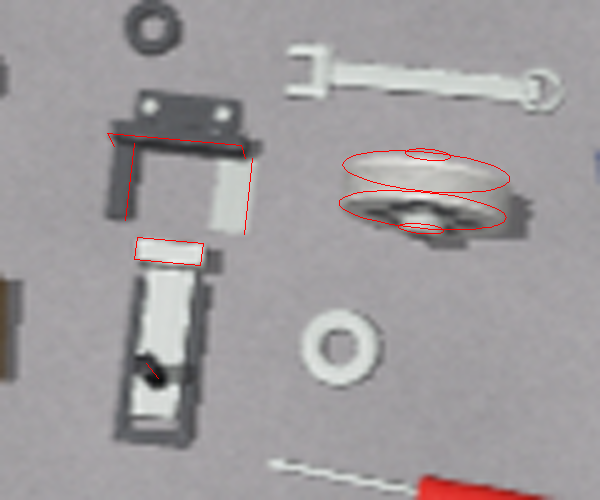

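Call:
{"api": "step_arm", "payload": {
  "rows": [
    [0.024,0.039,0,0.08,0.08],
    [0.048,0.078,0,0.16,0.08],
    [0.072,0.117,0,0.24,0.08],
    [0.096,0.156,0,0.32,0.08],
    [0.12,0.195,0,0.4,0.08],
    [0.144,0.234,0,0.48,0.08],
    [0.168,0.273,0,0.56,0.08],
    [0.192,0.312,0,0.64,0.08],
    [0.216,0.351,0,0.72,0.08],
    [0.24,0.39,0,0.8,0.08],
    [0.264,0.429,0,0.88,0.08],
    [0.288,0.467,0,0.96,0.08],
    [0.312,0.506,0,1.04,0.08],
    [0.324,0.525,0,1.111,0.08],
    [0.324,0.525,0,1.111,0.08],
    [0.324,0.525,0,1.111,0.08],
    [0.324,0.525,-0.03,1.111,0.08],
    [0.324,0.525,-0.05,1.111,0.08],
    [0.324,0.525,-0.05,1.111,0.08]
  ]
}}

```text
t: 2.0
eef_pos: [0.5766, -0.1009, 0.1738]
ee_rot: [3.136, -0.0, -1.646]
force: [-0.1, -0.6, 0.9]
width: 0.0803
gripper_force: 0.0
```

Run:
```python
from h import *
f=grab('wrist')
q=[.5823,-.0544,-.0715];c,s=np.cos(q[2]),np.sin(q[2]);im=cv2.resize(f['color'],None,fx=1.25,fy=1.25)
print(ray(f,320,200), arm.get_state()['eef_pos'],arm.get_state()['ee_rot'])
for L in(-.025,.025,-.013,.013):
  P=[[q[0]+c*L-s*m,q[1]+s*L+c*m,z] for m,z in((-.015,.055),(.015,.055))] if abs(L)>.02 else [[q[0]+c*L-s*.055*np.cos(t),q[1]+s*L+c*.055*np.cos(t),.055+.055*np.sin(t)] for t in np.linspace(-3.14,3.14,60)]
  cv2.polylines(im,[np.int32(proj(f,P)*1.25)],False,(0,0,255),1)
cv2.imwrite('pics/w1.png',im)
```

```text
(array([ 0.57146417, -0.18036642,  0.33221116]), array([ 0.0101041 ,  0.31819665, -0.94834322])) [ 0.5778974  -0.10102155  0.17575954] [ 3.13890356e+00 -6.76465148e-04 -1.64479127e+00]
```

View pics/w1.png

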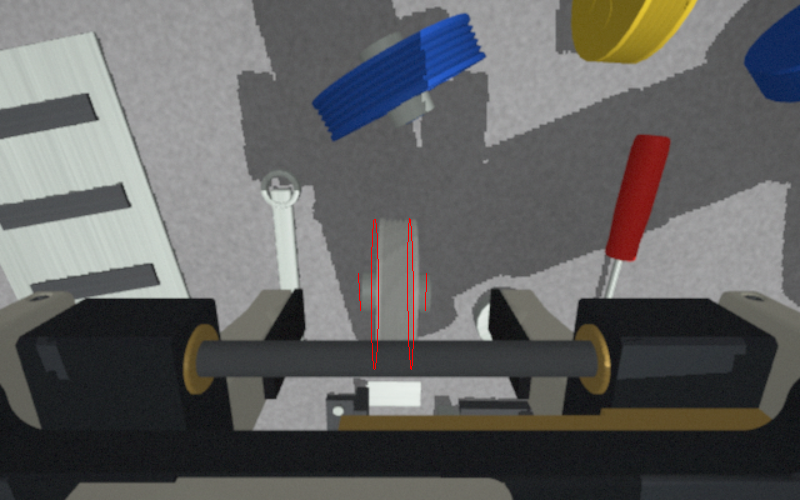

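Call:
{"api": "step_arm", "payload": {
  "rows": [
    [0,0,-0.03,0,0.08],
    [0,0,-0.06,0,0.08],
    [0,0,-0.09,0,0.08],
    [0,0,-0.11,0,0.08],
    [0,0,-0.125,0,0.07],
    [0,0,-0.125,0,0.055],
    [0,0,-0.125,0,0.045],
    [0,0,-0.125,0,0.038],
    [0,0,-0.125,0,0.038]
  ],
  "newtons": 3
}}

```text
t: 2.95
eef_pos: [0.5801, -0.0999, 0.053]
ee_rot: [-3.139, 0.0, -1.643]
force: [-0.6, 0.9, 0.2]
width: 0.0459
gripper_force: 0.0
```

Run:
```python
from h import *
f=grab('wrist'); s=arm.get_state(); print(s['eef_pos'],s['width'],s['gripper_force'],s['force'],ray(f,320,200))
w=cv2.resize(f['color'][160:400,120:520],None,fx=1.25,fy=1.25)
f=grab('scene'); c=cv2.resize(f['color'][150:310,240:440],None,fx=2.5,fy=2.5,interpolation=2)
o=np.zeros((700,500,3),np.uint8); o=np.hstack([cv2.resize(w,(400,240)),cv2.resize(c,(400,320))[:240]]) if 0 else None
C=np.zeros((600,800,3),np.uint8); C[:240,:400]=cv2.resize(w,(400,240)); C[240:600,:450]=cv2.resize(c,(450,360)); cv2.imwrite('pics/e.png',C[:,:450])
```

```text
[ 0.57986113 -0.09988086  0.05274558] 0.041585768085883816 0.0 [-0.53140674  0.41390459 -0.88877846] (array([ 0.57395014, -0.17935108,  0.21135467]), array([ 0.01652278,  0.31839698, -0.94818586]))
```

View pics/e.png

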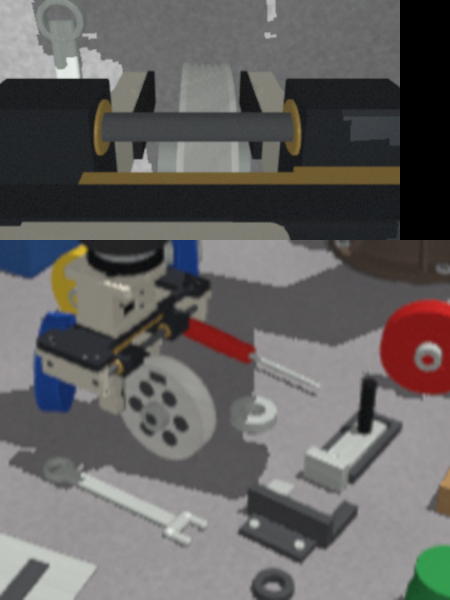

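Call:
{"api": "step_arm", "payload": {
  "rows": [
    [-0.003,0,0,0,0.038],
    [-0.003,0.004,0,0,0.038],
    [-0.002,0.008,0,0,0.038],
    [-0.002,0.012,0,0,0.038],
    [-0.002,0.015,0,0,0.038],
    [-0.002,0.018,0,0,0.038],
    [-0.0015,0.021,0,0,0.038],
    [-0.0013,0.024,0,0,0.038],
    [-0.001,0.027,0,0,0.038],
    [-0.0008,0.03,0,0,0.038],
    [-0.0006,0.033,0,0,0.038],
    [-0.0004,0.036,0,0,0.038]
  ]
}}

```text
t: 4.25
eef_pos: [0.5789, -0.0636, 0.0516]
ee_rot: [-3.142, 0.0, -1.643]
force: [0.1, 0.1, 0.5]
width: 0.0383
gripper_force: 0.0
```

Run:
```python
from h import *
f=grab('wrist'); s=arm.get_state(); print(s['eef_pos'],s['width'],s['gripper_force'],s['force'])
w=cv2.resize(f['color'][160:400,120:520],(450,270))
f=grab('scene'); c=cv2.resize(f['color'][170:300,270:430],(450,366),interpolation=2)
cv2.imwrite('pics/g.png',np.vstack([w,c])[:600])
```

```text
[ 0.57889768 -0.06334217  0.05157723] 0.03816933244759844 0.0 [-0.42855114  0.5321209  -0.59698152]
```

View pics/g.png

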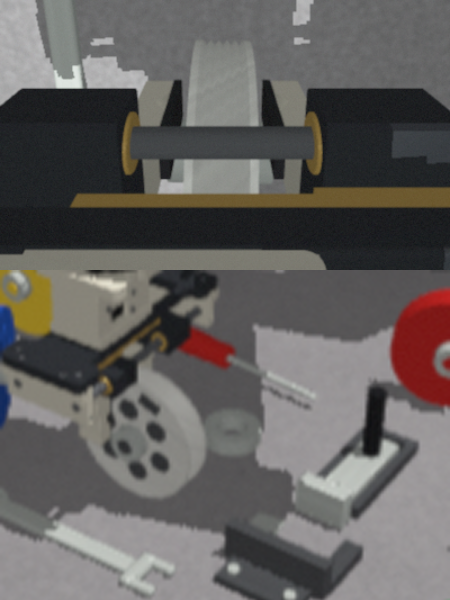

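Call:
{"api": "step_arm", "payload": {
  "rows": [
    [0.0003,0.004,0,0,0.038],
    [0.0006,0.008,0,0,0.038],
    [0.0009,0.012,0,0,0.038],
    [0.0012,0.016,0,0,0.038],
    [0.0014,0.02,0,0,0.038],
    [0.0017,0.024,0,0,0.038],
    [0.002,0.028,0,0,0.038],
    [0.0023,0.032,0,0,0.038],
    [0.0026,0.036,0,0,0.038],
    [0.0029,0.04,0,0,0.038],
    [0.0032,0.044,0,0,0.038],
    [0.0035,0.048,0,0,0.038],
    [0.0037,0.052,0,0,0.038],
    [0.004,0.056,0,0,0.038],
    [0.0043,0.06,0,0,0.038],
    [0.0046,0.064,0,0,0.038],
    [0.0049,0.068,0,0,0.038],
    [0.0052,0.072,0,0,0.038],
    [0.0055,0.076,0,0,0.038],
    [0.0058,0.08,0,0,0.038]
  ]
}}

```text
t: 6.35
eef_pos: [0.5846, 0.0165, 0.0515]
ee_rot: [3.142, -0.0, -1.643]
force: [0.7, 0.3, -0.5]
width: 0.0379
gripper_force: 0.0
```

Run:
```python
from h import *
a=load('wrist')
f=grab('wrist'); s=arm.get_state(); print(s['eef_pos'],s['width'],s['gripper_force'],s['force'])
w=cv2.resize(f['color'][160:400,120:520],(450,270))
f=grab('scene'); c=cv2.resize(f['color'][170:300,270:430],(450,366),interpolation=2)
cv2.imwrite('pics/i.png',np.vstack([w,c])[:600])
```

```text
[0.58480194 0.01688115 0.05157965] 0.038212166147801166 0.0 [-0.08801918  0.14676603  0.90843158]
```

View pics/i.png

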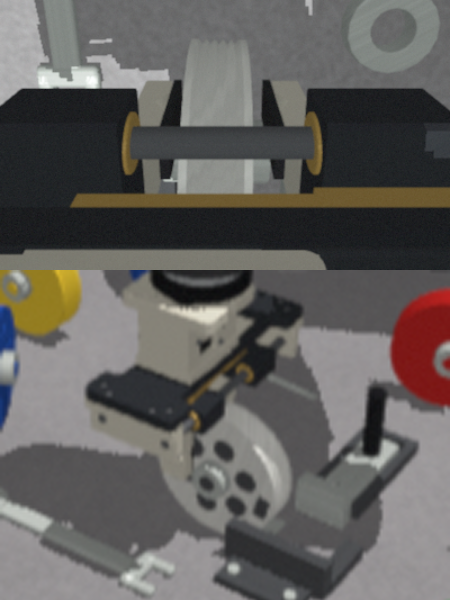

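Call:
{"api": "step_arm", "payload": {
  "rows": [
    [0.001,0.003,0,0,0.038],
    [0.0014,0.006,0,0,0.038],
    [0.0016,0.009,0,0,0.038],
    [0.0018,0.012,0,0,0.038],
    [0.002,0.015,0,0,0.038],
    [0.0023,0.018,0,0,0.038],
    [0.0025,0.021,0,0,0.038],
    [0.0027,0.024,0,0,0.038],
    [0.0029,0.027,0,0,0.038],
    [0.0031,0.03,0,0,0.038],
    [0.0034,0.033,0,0,0.038],
    [0.0036,0.036,0,0,0.038],
    [0.0038,0.039,0,0,0.038],
    [0.004,0.042,0,0,0.038],
    [0.0042,0.045,0,0,0.038],
    [0.0044,0.048,0,0,0.038],
    [0.0046,0.051,0,0,0.038],
    [0.0048,0.054,0,0,0.038],
    [0.005,0.057,0,0,0.038],
    [0.0052,0.06,0,0,0.038]
  ]
}}

```text
t: 8.45
eef_pos: [0.5898, 0.0764, 0.0516]
ee_rot: [3.142, 0.0, -1.643]
force: [-0.4, -0.0, -0.2]
width: 0.0379
gripper_force: 0.0
```

Run:
```python
from h import *
f=grab('wrist'); s=arm.get_state(); print(s['eef_pos'],s['width'],s['gripper_force'],s['force'])
w=cv2.resize(f['color'][160:400,120:520],(450,270))
cv2.imwrite('pics/k_w.png',w)
f=grab('scene'); c=cv2.resize(f['color'][170:300,270:430],(450,366),interpolation=2)
cv2.imwrite('pics/k.png',np.vstack([w,c])[:600])
```

```text
[0.58997371 0.07674004 0.0515913 ] 0.038188265498967616 0.0 [0.70141224 0.77705939 0.39693668]
```

```bash
cat > loc.py <<'E'
from h import *
def loc(save=None,prior=None):
    f=grab('scene'); g=cv2.GaussianBlur(cv2.cvtColor(f['color'],6).astype(np.float32),(0,0),.7)
    smp=lambda P:cv2.remap(g,*[proj(f,P)[:,i].astype(np.float32).reshape(1,-1) for i in(0,1)],1)[0]
    th=-.072; e=np.array([np.cos(th),np.sin(th),0]);n=np.array([-e[1],e[0],0]);Z=np.array([0,0,1.])
    t=np.linspace(-np.pi,np.pi,121)[:-1]; t=t[(t>-2.6)&(t<2.0)]
    ring=lambda c,r,t:c+r*(np.cos(t)[:,None]*n+np.sin(t)[:,None]*Z)
    best=[]
    for sx in np.arange(-.006,.013,.001):
        for sy in np.arange(-.10,.02,.001):
            c=np.array([.596,.1104,0])+e*(sx+.013)+n*sy+Z*.055
            # boss circle at +x end and face rim
            b=smp(ring(c+e*.012,.0115,t)).mean()-smp(ring(c+e*.002,.0195,t)).mean()*0
            d=np.abs(smp(ring(c,.0525,t))-smp(ring(c,.058,t))).mean()
            best.append((d,sx,sy))
    best.sort(reverse=True); print(np.round(best[:4],3))
    d,sx,sy=best[0]; c=np.array([.596,.1104,0])+e*(sx+.013)+n*sy+Z*.055
    tt=np.radians(np.arange(0,360,10)); v=smp(ring(c,.045,tt)); i=np.argsort(v)[:6]; print('dark angles(deg from +y up)',np.degrees(tt[i]).round(),v[i].round(),np.median(v))
E
python3 - <<'E'
from loc import *
loc()
E
```

```text
[[ 2.4626e+01 -6.0000e-03  1.6000e-02]
 [ 2.4615e+01 -6.0000e-03  1.7000e-02]
 [ 2.4449e+01 -6.0000e-03  1.5000e-02]
 [ 2.3851e+01 -5.0000e-03  1.6000e-02]]
dark angles(deg from +y up) [160. 150. 230. 340. 310. 320.] [52. 60. 64. 68. 71. 76.] 92.86926
```

Call:
{"api": "step_arm", "payload": {
  "rows": [
    [0.0003,0.003,0,0,0.038],
    [0.0005,0.006,0,0,0.038],
    [0.0005,0.007,0,0,0.038],
    [0.0005,0.007,0,0,0.038],
    [0.0005,0.007,0,0,0.038]
  ]
}}

```text
t: 9.1
eef_pos: [0.5903, 0.0832, 0.0516]
ee_rot: [-3.142, 0.0, -1.643]
force: [0.2, 0.3, -0.1]
width: 0.0381
gripper_force: 0.0
```

Run:
```python
from h import *
F=[];
for i in range(4):
  f=grab('wrist');F.append(arm.get_state()['force'])
print(np.mean(F,0),arm.get_state()['eef_pos'])
f=grab('scene'); c=cv2.resize(f['color'][170:300,290:430],(430,400),interpolation=2)
w=cv2.resize(f['color'][160:400,120:520],(430,258))
f=load('wrist'); w=cv2.resize(f['color'][100:400,170:470],(370,370))
t=grab('top'); t=cv2.resize(t['color'][130:190,240:340],(370,222),interpolation=2)
C=np.zeros((600,800,3),np.uint8);C[:400,:430]=c;C[:370,430:]=w;C[370:592,430:]=t
cv2.imwrite('pics/l.png',C)
```

```text
[ 0.29752683  0.2965299  -0.02300387] [0.5903172  0.08308446 0.05156787]
```

View pics/l.png

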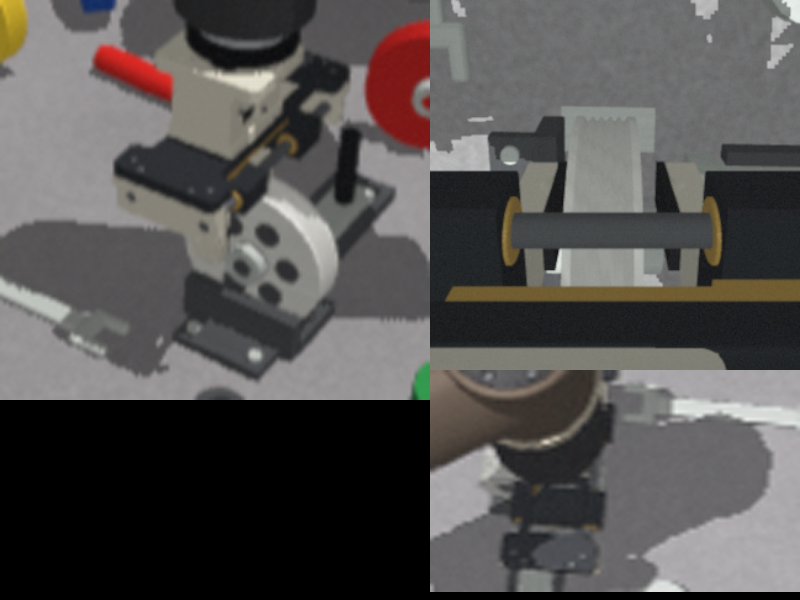

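Run:
```python
from h import *
f=load('scene');th=-.072; e=np.array([np.cos(th),np.sin(th),0]);n=np.array([-e[1],e[0],0]);Z=np.array([0,0,1.])
print('tool stand y',(np.array([.5903,.0831,0])-[.596,.1104,0])@n)
for sx in(-.002,.002):
 for sy in(0,-.01,-.02,-.03):
  c=np.array([.596,.1104,.055])+e*sx+n*sy
  t=np.linspace(0,6.28,100)[:,None]
  k=lambda P:(proj(f,P)-[290,170])*3.077+1
  r=k(c+e*.013+.055*(np.cos(t)*n+np.sin(t)*Z)); print(sx,sy,'boss',k(c+e*.025).round(),'rim maxu',r[r[:,0].argmax()].round(),'back rim minv', k(c-e*.013+.055*(np.cos(t)*n+np.sin(t)*Z)).max(0).round())
```

```text
tool stand y -0.027639314470026606
-0.002 0 boss [[245. 266.]] rim maxu [324. 282.] back rim minv [341. 303.]
-0.002 -0.01 boss [[232. 261.]] rim maxu [311. 277.] back rim minv [328. 298.]
-0.002 -0.02 boss [[220. 256.]] rim maxu [298. 272.] back rim minv [315. 293.]
-0.002 -0.03 boss [[208. 250.]] rim maxu [285. 266.] back rim minv [303. 287.]
0.002 0 boss [[242. 269.]] rim maxu [321. 286.] back rim minv [338. 306.]
0.002 -0.01 boss [[229. 264.]] rim maxu [308. 280.] back rim minv [326. 301.]
0.002 -0.02 boss [[217. 259.]] rim maxu [295. 275.] back rim minv [313. 296.]
0.002 -0.03 boss [[205. 253.]] rim maxu [282. 269.] back rim minv [300. 290.]
```

Call:
{"api": "step_arm", "payload": {
  "rows": [
    [0,0,0,0,0.055],
    [-0.0005,-0.005,0,0,0.055],
    [-0.0007,-0.01,0,0,0.055],
    [-0.0007,-0.01,0.02,0,0.055],
    [-0.0007,-0.01,0.05,0,0.055],
    [-0.0007,-0.01,0.09,0,0.055],
    [-0.0007,-0.01,0.13,0,0.055],
    [-0.0007,-0.01,0.13,0,0.055]
  ]
}}

```text
t: 10.2
eef_pos: [0.5928, 0.0734, 0.1879]
ee_rot: [-3.132, 0.003, -1.642]
force: [0.5, 1.1, 0.3]
width: 0.0554
gripper_force: 0.0
```

Run:
```python
from h import *
s=arm.get_state();print(s['q'],s['eef_pos'],s['ee_rot'])
```

```text
[ 0.45136939  0.25393593 -0.2296217   0.00210004 -1.07746502 -0.52369586] [0.59279747 0.0734326  0.18789929] [-3.13219984  0.00327705 -1.64212195]
```

Call:
{"api": "step_arm", "payload": {
  "rows": [
    [-0.015,0.005,0,0.14,0.02],
    [-0.03,0.009,0,0.28,0],
    [-0.045,0.014,0,0.42,0],
    [-0.06,0.018,0,0.56,0],
    [-0.075,0.023,0,0.7,0],
    [-0.09,0.027,0,0.84,0],
    [-0.105,0.032,0,0.98,0],
    [-0.12,0.036,0,1.12,0],
    [-0.135,0.041,0,1.26,0],
    [-0.15,0.045,0,1.4,0],
    [-0.162,0.049,0,1.52,0],
    [-0.168,0.05,0,1.571,0],
    [-0.168,0.05,0,1.571,0],
    [-0.168,0.05,0,1.571,0],
    [-0.168,0.05,0,1.571,0]
  ]
}}

```text
t: 11.7
eef_pos: [0.422, 0.123, 0.1815]
ee_rot: [-3.142, -0.0, -0.073]
force: [-0.4, 0.2, 0.1]
width: 0.0002
gripper_force: 0.0
```

Run:
```python
from h import *
f=grab('wrist');s=arm.get_state();print(s['q'],s['eef_pos'],s['ee_rot'],s['width'],s['force'])
# check stand/pulley in the unobstructed scene & measure post in scene
f=grab('scene');g=cv2.cvtColor(f['color'],6)
p=proj(f,[[.4608,.1202,.08],[.4608,.1202,.058],[.4608,.1202,.02]]);print(p.round(1))
for u,v in p[1:]: 
  v=int(round(v));u=int(round(u));print(v,u-8,g[v,u-8:u+9])
```

```text
[ 7.35246451e-01 -1.06891941e-03 -5.47418679e-01  4.96157205e-05
 -1.02453657e+00  7.62259565e-01] [0.4219487  0.12298602 0.18149329] [ 3.14149828e+00  3.14903485e-05 -7.32645347e-02] 0.00029096506248297226 [-0.16420363 -0.25801617  0.01073719]
[[403.8 211.7]
 [402.9 219.4]
 [401.4 232.2]]
219 395 [78 78 77 77 75 37 19 19 17 19 20 34 75 79 80 80 80]
232 393 [46 44 46 62 80 73 30 17 19 21 18 27 61 94 98 98 96]
```

Call:
{"api": "step_arm", "payload": {
  "rows": [
    [0,0,-0.04,0,0],
    [0,0,-0.08,0,0],
    [0,0,-0.11,0,0],
    [0,0,-0.13,0,0],
    [0,0,-0.136,0,0],
    [0.006,-0.0004,-0.136,0,0],
    [0.011,-0.0008,-0.136,0,0],
    [0.014,-0.001,-0.136,0,0],
    [0.017,-0.0012,-0.136,0,0],
    [0.02,-0.0014,-0.136,0,0],
    [0.023,-0.0017,-0.136,0,0],
    [0.026,-0.0019,-0.136,0,0],
    [0.029,-0.0021,-0.136,0,0],
    [0.032,-0.0023,-0.136,0,0],
    [0.035,-0.0025,-0.136,0,0]
  ]
}}

```text
t: 13.3
eef_pos: [0.4566, 0.1205, 0.0455]
ee_rot: [3.141, 0.0, -0.072]
force: [-4.0, 0.8, 2.7]
width: 0.0005
gripper_force: 2.0
```

Call:
{"api": "step_arm", "payload": {
  "rows": [
    [0.003,-0.0002,0,0,0],
    [0.006,-0.0004,0,0,0],
    [0.009,-0.0006,0,0,0],
    [0.012,-0.0009,0,0,0],
    [0.014,-0.001,0,0,0],
    [0.016,-0.0012,0,0,0]
  ]
}}

```text
t: 13.9
eef_pos: [0.4726, 0.1192, 0.0454]
ee_rot: [3.141, 0.0, -0.072]
force: [-3.6, 0.5, 2.3]
width: 0.0005
gripper_force: 1.8
```

Call:
{"api": "step_arm", "payload": {
  "rows": [
    [0.0015,-0.0001,0,0,0],
    [0.003,-0.0002,0,0,0],
    [0.0045,-0.0003,0,0,0],
    [0.006,-0.0004,0,0,0]
  ]
}}

```text
t: 14.3
eef_pos: [0.4779, 0.1187, 0.0454]
ee_rot: [3.141, 0.001, -0.072]
force: [-6.9, 0.8, 2.2]
width: 0.0008
gripper_force: 3.2
```

Call:
{"api": "step_arm", "payload": {
  "rows": [
    [0.001,-0.0001,0,0,0],
    [0.002,-0.0002,0,0,0],
    [0.003,-0.0003,0,0,0]
  ]
}}

```text
t: 14.6
eef_pos: [0.4809, 0.1185, 0.0454]
ee_rot: [3.141, 0.001, -0.072]
force: [-7.3, 0.8, 3.0]
width: 0.0006
gripper_force: 3.2
```

Call:
{"api": "step_arm", "payload": {
  "rows": [
    [0.001,-0.0001,0,0,0],
    [0.002,-0.0001,0,0,0],
    [0.003,-0.0002,0,0,0]
  ]
}}

```text
t: 14.9
eef_pos: [0.4838, 0.1182, 0.0454]
ee_rot: [3.141, 0.001, -0.072]
force: [-7.1, 0.9, 3.4]
width: 0.0006
gripper_force: 3.2
```

Call:
{"api": "step_arm", "payload": {
  "rows": [
    [0.0007,0,0,0,0],
    [0.0014,-0.0001,0,0,0]
  ]
}}

```text
t: 15.1
eef_pos: [0.4852, 0.1181, 0.0454]
ee_rot: [3.141, 0.001, -0.072]
force: [-7.2, 1.3, 2.6]
width: 0.0007
gripper_force: 3.2
```

Call:
{"api": "step_arm", "payload": {
  "rows": [
    [0.0006,0,0,0,0],
    [0.0012,-0.0001,0,0,0]
  ]
}}

```text
t: 15.3
eef_pos: [0.4859, 0.1179, 0.0453]
ee_rot: [3.141, 0.002, -0.072]
force: [-11.8, 3.8, 6.9]
width: 0.0006
gripper_force: 5.7
```

Call:
{"api": "step_arm", "payload": {
  "rows": [
    [0.0005,0,0,0,0],
    [0.001,-0.0001,0,0,0]
  ]
}}

```text
t: 15.5
eef_pos: [0.486, 0.1179, 0.0453]
ee_rot: [3.141, 0.004, -0.073]
force: [-17.3, 5.4, 10.1]
width: 0.0005
gripper_force: 8.4
```

Call:
{"api": "step_arm", "payload": {
  "rows": [
    [0,0,0,0,0],
    [0,0,0,0,0],
    [0,0,0,0,0],
    [0,0,0,0,0]
  ]
}}

```text
t: 15.9
eef_pos: [0.486, 0.1179, 0.0453]
ee_rot: [3.141, 0.003, -0.072]
force: [-14.0, 4.4, 9.6]
width: 0.0009
gripper_force: 7.2
```

Call:
{"api": "step_arm", "payload": {
  "rows": [
    [-0.001,0.0001,0,0,0],
    [-0.003,0.0002,0,0,0],
    [-0.008,0.0006,0,0,0],
    [-0.018,0.0013,0,0,0],
    [-0.03,0.002,0,0,0],
    [-0.03,0.002,0.03,0,0],
    [-0.03,0.002,0.07,0,0],
    [-0.03,0.002,0.12,0,0],
    [-0.05,-0.03,0.15,0,0],
    [-0.05,-0.06,0.15,0,0],
    [-0.05,-0.1,0.15,0,0],
    [-0.05,-0.1,0.15,0,0]
  ]
}}

```text
t: 17.1
eef_pos: [0.4368, 0.0155, 0.1959]
ee_rot: [-3.141, -0.001, -0.074]
force: [0.8, 0.8, -0.2]
width: 0.0003
gripper_force: 0.0
```

Run:
```python
from h import *
s=arm.get_state();print(s['eef_pos'],s['force'],s['t'])
f=grab('scene');g=cv2.GaussianBlur(cv2.cvtColor(f['color'],6),(0,0),.6).astype(np.float32)
th=-.072; e=np.array([np.cos(th),np.sin(th),0]);n=np.array([-e[1],e[0],0]);Z=np.array([0,0,1.])
c0=np.array([.596,.1104,.055]); smp=lambda P:cv2.remap(g,*[proj(f,P)[:,i].astype(np.float32).reshape(1,-1) for i in(0,1)],1)[0]
ring=lambda c,r,t:c+r*(np.cos(t)[:,None]*n+np.sin(t)[:,None]*Z)
t=np.linspace(-.2,3.4,80);B=[]
for sx in np.arange(0,.02,.002):
  for sy in np.arange(-.03,.02,.001):
    for tl in(-.06,-.03,0,.03,.06):
      c=c0+e*(sx+.013)+n*sy; P=lambda r:ring(c,r,t)+np.outer(r*np.sin(t)*tl,e)
      B.append(((smp(P(.053))-smp(P(.0575))).mean(),sx,sy,tl))
B=sorted(B,key=lambda b:abs(b[0]),reverse=1);print(np.round(B[:5],3))
# post position
for z in(.058,.03):
  u,v=proj(f,c0-Z*.055+e*(-.093)+Z*z)[0];ui,vi=int(round(u)),int(round(v));print(u,v,ui-8,g[vi,ui-8:ui+9].astype(int))
# dark spots in lower half hidden by cheek; upper at r=45
tt=np.radians(np.arange(-20,201,10));print(smp(ring(c0+e*.023,.045,tt)).astype(int))
```

```text
[0.43679865 0.01552192 0.19585099] [ 0.76270905  0.81463671 -0.17178062] 17.1
[[-2.0656e+01  1.6000e-02  0.0000e+00 -6.0000e-02]
 [-2.0593e+01  1.4000e-02 -1.0000e-03 -3.0000e-02]
 [-2.0252e+01  1.6000e-02 -1.0000e-03 -6.0000e-02]
 [-2.0142e+01  1.2000e-02 -2.0000e-03  0.0000e+00]
 [-2.0058e+01  1.6000e-02  1.0000e-03 -6.0000e-02]]
394.5203621159556 228.2557923490349 387 [146 146 144 136 102  48  22  19  19  20  25  43  63  62  54  49  50]
393.51662634004634 237.8902855989864 386 [204 201 177 131  77  34  20  19  19  23  42  96 153 160 153 150 149]
[128 131 129 130 130 130 128 130 131 131 132 131 131 131 130 130 130 129
 128 127 129 127 129]
```

```bash
python3 -c "
from station import arm
print(arm.job_done())"
```

```text
the job is handed in; nothing more can be done
None
```

The pulley was rolled over the ramp into the seat, with its balance weight no longer showing above the axle. The jaw then nipped it against the fixed cheek with an estimated 13 N, was released, and the job was handed in at about 17 s; no verdict was returned.

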